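# Stroke the pill organiser's lids shut

### The job

The four lids of the pill organiser stand ajar. Run your closed fingertips lightly along the row from the yellow end to the red end, pressing the lids shut one after another in one stroke, without lifting away until the red lid is down. Leave the organiser standing where it is, not lifted or shoved along, and leave the egg timer, mug and garlic alone.

Things in the scene. Friction and masses are not known exactly. Their poses are not given: they have to be found in the camera images.
- pill_box: loose white pill organiser, 0.5 kg, on a non-slip rubber base: a straight row of four compartments, 56 (x) x 188 (y) x 35 mm with lids shut. Origin at the centre of its underside, z up, y along the row: yellow lid at the +y end, then green, blue, red, one every 46 mm. Tops of all shut lids lie level, 35 mm above the underside
- row_start (a point): point on the yellow lid's hinge edge (the outer end of the row), at mid width, level with the tops of shut lids. Fingertips that come down here onto the yellow lid and move towards row_end at shut-lid height ride onto each sloping lid in turn and press it down; lower, from outside, they would butt against the box's end; the other way they would catch the free edges
- row_end (a point): point on the outer (free) edge of the red lid when shut, at mid width of the row, level with the tops of shut lids, 182 mm from row_start; fixed to the box, does not move with the lid
- lid1 (a joint): opening angle of the yellow lid, rad: 0 shut and flush, growing as its free edge rises; starts at 0.35 to 0.8. Plate 55 (x) x 44 (y) x 3 mm hinged along its +y edge, at y = 91 mm of the box, 32 mm above its underside; light (under 1 N at the free edge, a few N close to the hinge), stays where it is left, no spring or catch
- lid2 (a joint): opening angle of the green lid, rad: 0 shut and flush, growing as its free edge rises; starts at 0.35 to 0.8. Plate 55 (x) x 44 (y) x 3 mm hinged along its +y edge, at y = 45 mm of the box, 32 mm above its underside; light (under 1 N at the free edge, a few N close to the hinge), stays where it is left, no spring or catch
- lid3 (a joint): opening angle of the blue lid, rad: 0 shut and flush, growing as its free edge rises; starts at 0.35 to 0.8. Plate 55 (x) x 44 (y) x 3 mm hinged along its +y edge, at y = -1 mm of the box, 32 mm above its underside; light (under 1 N at the free edge, a few N close to the hinge), stays where it is left, no spring or catch
- lid4 (a joint): opening angle of the red lid, rad: 0 shut and flush, growing as its free edge rises; starts at 0.35 to 0.8. Plate 55 (x) x 44 (y) x 3 mm hinged along its +y edge, at y = -47 mm of the box, 32 mm above its underside; light (under 1 N at the free edge, a few N close to the hinge), stays where it is left, no spring or catch
- egg_timer: cream egg timer with a white foot, 62 mm across, 60 mm high, loose bystander; origin at the centre of its underside
- mug_c: small white mug with red spots, 63 x 90 x 55 mm with its handle, loose bystander; origin at the centre of its underside
- garlic: garlic bulb, 50 mm across, 51 mm high, loose bystander; origin at the centre of its underside

How it is judged (in metres and radians):
On the way, in this order (a step that is already met when the one before it is completed fails the run):
1. the fingertips have pressed the yellow lid shut (value of joint lid1 below 0.08 rad and contact force between the fingers and pill_box above 0.02 N), for 0.05 s.
2. the fingertips have pressed the green lid shut (value of joint lid2 below 0.08 rad and contact force between the fingers and pill_box above 0.02 N), for 0.05 s.
3. the fingertips have pressed the blue lid shut (value of joint lid3 below 0.08 rad and contact force between the fingers and pill_box above 0.02 N), for 0.05 s.
4. the fingertips have pressed the red lid shut (value of joint lid4 below 0.08 rad and contact force between the fingers and pill_box above 0.02 N), for 0.05 s.
At the end, for the whole second after the job is handed in: all four lids shut to within 0.08 rad (free edge at most 3.5 mm up), shut in the order yellow, green, blue, red; the organiser upright on the worktop within 30 mm of where it stood; bystanders within 20 mm of where they stood; all at rest (value of joint each of lid1, lid2, lid3, lid4 below 0.08 rad and angle between pill_box's own z axis and vertical below 0.1 rad and distance of pill_box from where it was at the start of the episode below 0.03 m and height (world z) of pill_box below 0.01 m and linear speed of each of pill_box, egg_timer, mug_c, garlic below 0.02 m/s and distance of each of egg_timer, mug_c, garlic from where it was at the start of the episode below 0.02 m); the robot touches nothing.
It fails at once if the organiser was lifted or tipped (height (world z) of pill_box above 0.012 m or angle between pill_box's own z axis and vertical above 0.2 rad).
It fails at once if the organiser was shoved more than 40 mm (distance of pill_box from where it was at the start of the episode above 0.04 m).
It fails at once if the robot pushed on the organiser with more than 50 N (contact force between any of the fingers, the arm and pill_box above 50 N).
It fails at once if the fingertips lifted more than about 35 mm off the row between the yellow lid's closing and the red lid's (value of joint lid1 below 0.08 rad and value of joint lid4 above 0.2 rad and z of the grasp point in the frame of pill_box above 0.09 m).
It fails at once if the egg timer, mug or garlic was moved more than 20 mm (distance of any of egg_timer, mug_c, garlic from where it was at the start of the episode above 0.02 m).
It also fails if it takes over 42 s, if anything falls off the work surface, if the arm or the gripper's body presses on something with over 40 N, if the wrist force passes 120 N, or if a joint passes its speed limit or range.

### The arm

A 6-joint arm with a two-finger parallel gripper is mounted at the origin on a cart in front of the work surface, level with it; the furniture and walls round the work are solid. World frame = base frame: x ahead of the robot, y to its left, z up, the work surface at z = 0. Lengths are in mm, angles in degrees, forces in N, time in s.
With the tool pointing down it reaches from about 350 to 850 mm from the base axis. Payload 8.1 kg.
Tool frame: the origin (TCP) lies at the very end of the fingers, on their centre line; the grasp point (between the pads) lies 19 mm behind it; z points along the fingers, y is the line along which they close (so a half turn about z gives the same grasp; the last joint's range is limited). The gripper opens to 85 mm and grips with 20 to 120 N. Pads are 22 mm wide; open, the fingers measure 114 mm over their backs; the gripper's body (76 mm by 85 mm) begins 54 mm behind the grasp point. The pads swing forward as they close: fully open they stand 13 mm farther back than shut.
Start: joints at [68.675, 7.471, 85.268, -0, 87.261, -4.893], TCP at [169.709, 575.503, 231.292] pointing down, gripper open.
Joint ranges: [-169.43, 169.43], [-51.17, 129.36], [1.28, 143.12], [-76.62, 256.62], [0, 156.53], [-152.29, 152.29]. Speed limits (degrees/s): [136.94, 136.94, 159.86, 180, 180, 180].

### API

Orientations are given as [roll, pitch, yaw] about the fixed x, y, z axes, in that order (R = Rz(yaw) Ry(pitch) Rx(roll)).
In Python, from bench import sense, eyes, job, models gives the robot as it stands. The module is installed in compiled form; this text tells all that it offers.
- The arm moves only by the tool apply_moves, never from a script. Its argument "rows" is a list of rows, each a list of 6 numbers: the shift along the tool's x, y, z in mm, then the turn, a rotation vector about the tool's x, y, z in rad. In form: [[dx, dy, dz, rx, ry, rz], ...]. A call has exactly 5 rows; each row shifts and turns the commanded pose from where the row before left it, along the tool's axes as they then stand; what a row does not reach is not made up. A row lasts 1/8 s, in which the tool goes at most 62.5 mm and 10.7 degrees, less where a joint would pass 70% of its speed; a pose out of reach is approached as far as the arm can. A call is refused whole if a number of a shift passes 62.5 or a number of a turn 0.188, either way. A call with a gripper value outside its range is refused whole. "fingers" is the finger opening in mm, from 0 to 85.4, set as the call begins (left out, the last holds). The fingers move at their own pace and stop on an object; "grip_force" is the grip in N (left out, the last holds). Time passes only in rows, so rows that do not move let the fingers close, or fill a call up. It gives the time, the measured TCP pose, the force, the opening and the grip force at its end, in the units of the state.
- sense(): the state, without advancing time (a new reading comes with each control period).
- eyes.snapshot(name): name is "scene" or "top"; returns (picture, depth): 384x512x3 uint8, red, green, blue; 384x512 float32, mm along the optical axis (not along the pixel's ray), 0 where there is no reading.
- eyes.get_calibration(name): a dict with "intrinsics" (3x3 intrinsics, pixels), "D" ([k1, k2, p1, p2, k3] as OpenCV has them; the pictures are not rectified), "R" (3x3) and "t" (3): a world point X has camera coordinates R X + t. Camera axes: x right, y down, z forward; pixel columns grow to the right and rows downward; lengths in mm; the calibration is good to about 2 mm. A picture is of the moment at which its call begins. get_calibration takes no time and is no camera call.
- job.hand_in(): hands the job in; it is judged then, once.
Trained networks look in the newest picture that a camera, given by its name, has taken for a name from the list of things; names that differ only in an ending like _2 or _b are one class to them, and where a whole thing is asked for, a point or a joint stands for the part that bears it (a point fixed in the world has none). Each returns a list of dicts, best first, with "confidence" (0 to 1); they miss things now and then, are a little off and sometimes report something else, mostly with a low value. They report only what shows in the picture. A call takes as long as a camera call.
- models.boxes_of(name, camera): "xyz" ([x, y, z] in mm, in world coordinates, good to about 4 mm: the middle of the surface that is visible of it).
- models.cut_out(name, camera): "pixels" (384x512 bool, what is visible of it).
- models.place_of(name, camera): "xyz" ([x, y, z] in mm, in world coordinates, good to about 4 mm: a listed point, or the origin of a listed thing).
The state is a dict: "time": time; "joint_pos": joint angles; "qd": joint speeds; "joint_efforts": joint torques, N m; "tool_pos": TCP position; "tcp_rot": TCP orientation; "ft_force": force on the tool from outside, world axes, zero at the start; "wrist_torque": the same for the moment, N m; "finger_gap": finger opening in mm; "grip_force": force on a finger pad.
Only numpy, scipy, OpenCV 4.12 (cv2) and the standard library are available. Lean on these libraries where they do the work, as an engineer would, in place of code of your own. Each camera call takes 0.05 s, during which the arm holds its last target. There are 200 camera calls.

## Working session

There is one attempt and no reset: what is moved stays moved. The work goes in short steps, Python scripts to look and compute and a tool call to move; the robot and the scene stay as the last step left them, time stands still between calls to the robot, and variables do not carry over. Pictures are saved under pics/ and viewed, at most 10 in all, crops included, and the job is handed in when it is done.

Besides the shell and the picture viewer there is one more tool, called after "Emit:" as name([rows], argument=value, ...), one row to a line, values as JSON. apply_moves: Moves the arm, as the interface text tells. Its arguments: {"type":"object","properties":{"rows":{"type":"array"},"fingers":{"type":"number"},"grip_force":{"type":"number"}},"required":["rows"]}

```bash
mkdir -p pics; python3 - <<'E'
from bench import sense, eyes, models
import cv2, numpy as np
s=sense(); print({k:np.round(s[k],2) for k in ('time','tool_pos','tcp_rot','ft_force','finger_gap')})
for c in ('scene','top'):
    p,d=eyes.snapshot(c); cv2.imwrite(f'pics/{c}.png',p[:,:,::-1])
    K=eyes.get_calibration(c); print(c,np.round(-K['R'].T@K['t']))
    for n in ('pill_box','row_start','row_end','egg_timer','mug_c','garlic'):
        print(n,[(np.round(r['xyz']),round(r['confidence'],2)) for r in models.place_of(n,c)[:2]])
E
```

```text
{'time': np.float64(0.0), 'tool_pos': array([169.52, 574.98, 230.24]), 'tcp_rot': array([-1.7989e+02, -1.0000e-02,  1.6357e+02]), 'ft_force': array([-0.18, -0.19, -0.4 ]), 'finger_gap': np.float64(85.33)}
scene [ -207. -1086.   632.]
pill_box [(array([455.,   3.,   1.]), 0.79)]
row_start [(array([429.,  91.,  34.]), 0.85)]
row_end [(array([484., -84.,  34.]), 0.68)]
egg_timer [(array([534., 382.,   1.]), 0.61)]
mug_c [(array([ 489., -420.,    0.]), 0.82)]
garlic [(array([656.,  97.,   3.]), 0.61), (array([ 489., -417.,    1.]), 0.44)]
top [ 326.   63. 1484.]
pill_box [(array([456.,   2.,  -2.]), 0.59)]
row_start [(array([433.,  96.,  33.]), 0.56)]
row_end [(array([481., -84.,  34.]), 0.61)]
egg_timer [(array([534., 384.,   1.]), 0.57)]
mug_c [(array([ 486., -420.,   -2.]), 0.84)]
garlic [(array([657.,  95.,  -5.]), 0.68)]
```

View pics/scene.png

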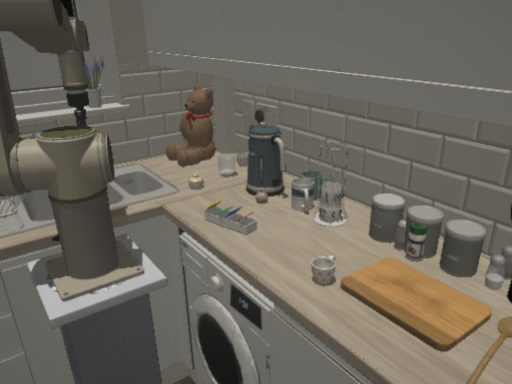

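View pics/top.png

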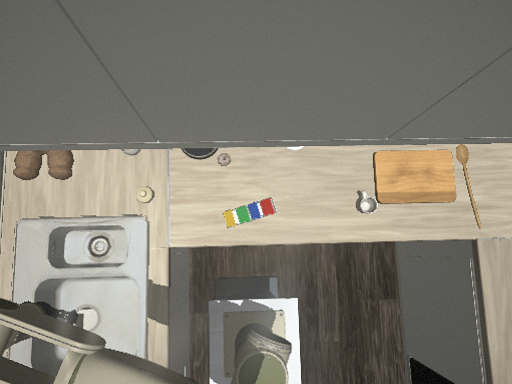

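The organiser lies at about (250,212) in the top view, with yellow at the left. That agrees with the networks: start ≈ (431,94), end ≈ (482,-84). The space around it is clear. Next I move over the yellow end with the fingers closing.

Emit:
apply_moves([
  [-38.6, -38.6, 8, 0, 0, 0],
  [-38.6, -38.6, 8, 0, 0, 0],
  [-38.6, -38.6, 8, 0, 0, 0],
  [-38.6, -38.6, 8, 0, 0, 0],
  [-38.6, -38.6, 8, 0, 0, 0],
], fingers=0, grip_force=40)

```text
time: 1.32
tool_pos: [300.9, 334.3, 191.3]
tcp_rot: [180.0, 0.0, 163.6]
ft_force: [0.8, -0.2, 1.1]
finger_gap: 0.1
grip_force: 0.0
```

Emit:
apply_moves([
  [-38.6, -38.6, 8, 0, 0, 0],
  [-38.6, -38.6, 8, 0, 0, 0],
  [-38.6, -38.6, 8, 0, 0, 0],
  [-38.6, -38.6, 8, 0, 0, 0],
  [-38.6, -38.6, 8, 0, 0, 0],
])

```text
time: 1.95
tool_pos: [431.6, 94.4, 151.5]
tcp_rot: [180.0, 0.1, 163.6]
ft_force: [0.3, 0.5, -0.2]
finger_gap: -0.0
grip_force: 0.0
```

Emit:
apply_moves([
  [0, 0, 0, 0, 0, 0.167],
  [0, 0, 0, 0, 0, 0.167],
  [0, 0, 0, 0, 0, 0.167],
  [0, 0, 0, 0, 0, 0.167],
  [0, 0, 0, 0, 0, 0.167],
])

```text
time: 2.58
tool_pos: [430.8, 96.0, 151.4]
tcp_rot: [180.0, 0.0, 115.4]
ft_force: [0.5, 0.1, 0.0]
finger_gap: 0.1
grip_force: 0.0
```

Emit:
apply_moves([
  [0, 0, 0, 0, 0, 0.167],
  [0, 0, 0, 0, 0, 0],
  [0, 0, 0, 0, 0, 0],
  [0, 0, 0, 0, 0, 0],
  [0, 0, 0, 0, 0, 0],
])

```text
time: 3.2
tool_pos: [430.7, 96.1, 151.3]
tcp_rot: [-180.0, -0.0, 106.2]
ft_force: [-0.5, -0.9, -0.1]
finger_gap: 0.0
grip_force: 0.0
```

```bash
python3 - <<'E'
from bench import sense, eyes, models
import cv2, numpy as np
for c in ('scene','top'):
    p,d=eyes.snapshot(c)
    for n in ('pill_box','row_start','row_end'):
        print(c,n,[(np.round(r['xyz'],1),round(r['confidence'],2)) for r in models.place_of(n,c)[:1]])
    cal=eyes.get_calibration(c)
    # project tcp and fitted row
    P=np.array([[430.7,96.1,151.3],[431,93.5,35],[482,-84,35]])
    u=cv2.projectPoints(P,cv2.Rodrigues(cal['R'])[0],np.array(cal['t'],float),cal['intrinsics'],np.array(cal['D'],float))[0][:,0]
    print(np.round(u,1))
    a,b=u[1:].mean(0).astype(int); x0,y0=a-50,b-50
    im=cv2.resize(p[y0:y0+80,x0:x0+100],None,fx=7,fy=7,interpolation=cv2.INTER_CUBIC)
    for q in u: cv2.circle(im,tuple(int(v) for v in ((q-[x0,y0])+.5)*7),4,(255,0,255),1)
    cv2.imwrite(f'pics/{c}2.png',im[:,:,::-1])
E
```

```text
scene pill_box [(array([453.1,   4.3,  -0.6]), 0.61)]
scene row_start [(array([428.3,  89.3,  32.6]), 0.83)]
scene row_end [(array([480.1, -85. ,  33.2]), 0.57)]
[[207.1 176.1]
 [209.6 207.7]
 [250.9 221.6]]
top pill_box [(array([459.2,   4.1,  -0.9]), 0.69)]
top row_start []
top row_end [(array([478.8, -81.5,  33.3]), 0.66)]
[[222.8 217.9]
 [224.4 220.3]
 [273.3 205. ]]
```

View pics/scene2.png

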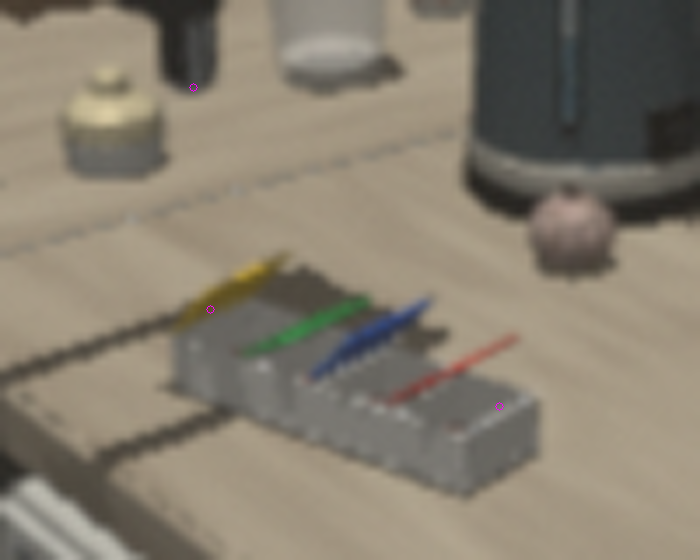

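View pics/top2.png

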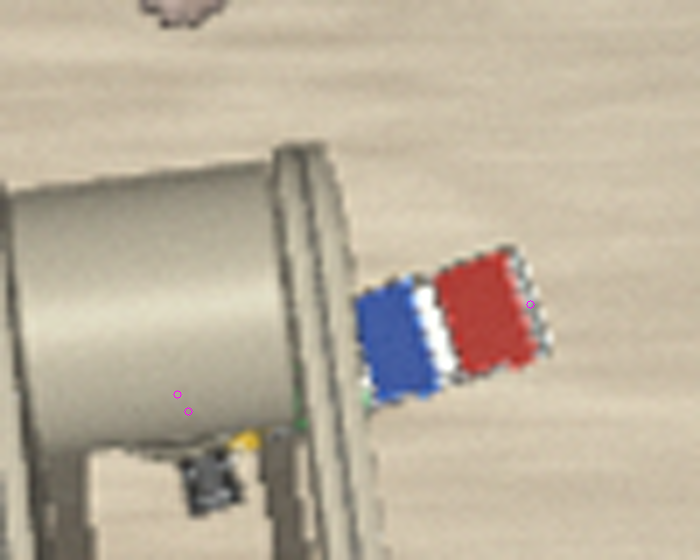

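The scene crop shows the lids ajar, with the hinges on the yellow side, and the organiser's row lines up with my fit (circles at 210,310 and 500,406). I come down just inside the yellow hinge edge.

Emit:
apply_moves([
  [-9, -1.7, 15, 0, 0, 0],
  [0, 0, 25, 0, 0, 0],
  [0, 0, 25, 0, 0, 0],
  [0, 0, 20, 0, 0, 0],
  [0, 0, 5, 0, 0, 0],
])

```text
time: 4.22
tool_pos: [429.8, 86.3, 58.9]
tcp_rot: [-179.8, -0.0, 106.1]
ft_force: [0.5, 0.8, 0.6]
finger_gap: 0.1
grip_force: 0.0
```

Emit:
apply_moves([
  [0, 0, 4, 0, 0, 0],
  [0, 0, 4, 0, 0, 0],
  [0, 0, 4, 0, 0, 0],
  [0, 0, 4, 0, 0, 0],
  [0, 0, 4, 0, 0, 0],
])

```text
time: 4.85
tool_pos: [431.8, 87.0, 41.2]
tcp_rot: [180.0, 0.0, 106.2]
ft_force: [0.3, -0.4, 0.3]
finger_gap: 0.1
grip_force: 0.1
```

Emit:
apply_moves([
  [0, 0, 1.2, 0, 0, 0],
  [0, 0, 1.2, 0, 0, 0],
  [0, 0, 1, 0, 0, 0],
  [0, 0, 1, 0, 0, 0],
  [0, 0, 0, 0, 0, 0],
])

```text
time: 5.48
tool_pos: [431.6, 87.0, 36.9]
tcp_rot: [-180.0, -0.0, 106.2]
ft_force: [0.7, 0.1, -0.4]
finger_gap: -0.2
grip_force: 0.0
```

Emit:
apply_moves([
  [0, 0, 0.6, 0, 0, 0],
  [0, 0, 0.6, 0, 0, 0],
  [0, 0, 0.6, 0, 0, 0],
  [0, 0, 0, 0, 0, 0],
  [0, 0, 0, 0, 0, 0],
])

```text
time: 6.1
tool_pos: [431.6, 87.0, 35.1]
tcp_rot: [-180.0, -0.0, 106.2]
ft_force: [0.5, -0.5, -0.0]
finger_gap: 0.3
grip_force: 0.0
```

Emit:
apply_moves([
  [0, 0, 0.5, 0, 0, 0],
  [0, 0, 0, 0, 0, 0],
  [0, 0, 0.5, 0, 0, 0],
  [0, 0, 0, 0, 0, 0],
  [0, 0, 0, 0, 0, 0],
])

```text
time: 6.72
tool_pos: [431.7, 87.0, 34.9]
tcp_rot: [-180.0, 0.0, 106.2]
ft_force: [-6.0, -0.5, 11.2]
finger_gap: -0.4
grip_force: 5.6
```

Contact is at z ≈ 35 mm. I ease off slightly and start the stroke.

Emit:
apply_moves([
  [0, 0, -0.5, 0, 0, 0],
  [-4, 0, 0, 0, 0, 0],
  [-6, 0, 0, 0, 0, 0],
  [-6, 0, 0, 0, 0, 0],
  [-6, 0, 0, 0, 0, 0],
])

```text
time: 7.35
tool_pos: [438.3, 65.7, 35.0]
tcp_rot: [179.9, -0.0, 106.2]
ft_force: [-0.2, 2.7, 5.1]
finger_gap: 0.3
grip_force: 2.5
```

Emit:
apply_moves([
  [-6, 0, 0, 0, 0, 0],
  [-6, 0, 0, 0, 0, 0],
  [-6, 0, 0, 0, 0, 0],
  [-6, 0, 0, 0, 0, 0],
  [-6, 0, 0, 0, 0, 0],
])

```text
time: 7.98
tool_pos: [446.6, 36.9, 35.0]
tcp_rot: [179.9, -0.0, 106.2]
ft_force: [-1.0, 4.6, 6.6]
finger_gap: 0.0
grip_force: 3.2
```

```bash
python3 - <<'E'
from bench import sense, eyes, models
import cv2, numpy as np
p,d=eyes.snapshot('scene')
for n in ('pill_box','row_end'):
    print(n,[(np.round(r['xyz'],1),round(r['confidence'],2)) for r in models.place_of(n,'scene')[:1]])
cv2.imwrite('pics/s3.png',cv2.resize(p[160:250,180:280],None,fx=6,fy=6,interpolation=cv2.INTER_CUBIC)[:,:,::-1])
E
```

```text
pill_box [(array([456.3,   4.2,  -0.8]), 0.98)]
row_end [(array([478.7, -82.7,  37. ]), 0.85)]
```

View pics/s3.png

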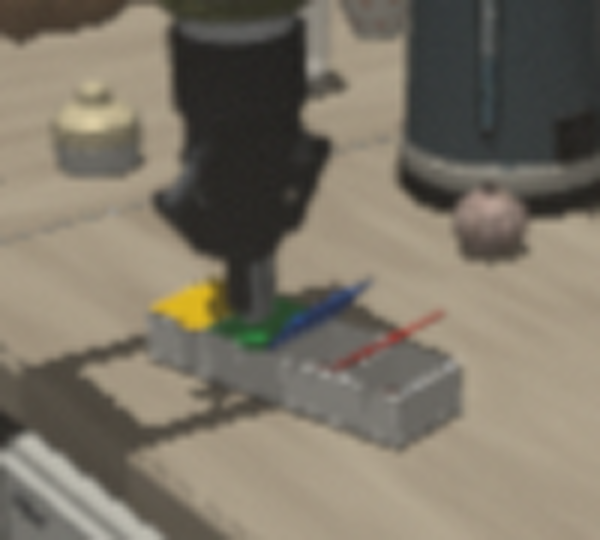

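Yellow is flush at (190,308), green is going down at (255,325), and the box hasn't moved. I carry on with the stroke.

Emit:
apply_moves([
  [-6, 0, 0, 0, 0, 0],
  [-6, 0, 0, 0, 0, 0],
  [-6, 0, 0, 0, 0, 0],
  [-6, 0, 0, 0, 0, 0],
  [-6, 0, 0, 0, 0, 0],
])

```text
time: 8.75
tool_pos: [454.9, 8.1, 35.0]
tcp_rot: [180.0, -0.0, 106.2]
ft_force: [-0.9, 4.6, 6.9]
finger_gap: -0.2
grip_force: 3.5
```

Emit:
apply_moves([
  [-6, 0, 0, 0, 0, 0],
  [-6, 0, 0, 0, 0, 0],
  [-6, 0, 0, 0, 0, 0],
  [-6, 0, 0, 0, 0, 0],
  [-6, 0, 0, 0, 0, 0],
])

```text
time: 9.38
tool_pos: [463.2, -20.8, 35.0]
tcp_rot: [180.0, -0.0, 106.2]
ft_force: [0.2, 4.1, 7.4]
finger_gap: -0.0
grip_force: 3.2
```

Emit:
apply_moves([
  [-6, 0, 0, 0, 0, 0],
  [-6, 0, 0, 0, 0, 0],
  [-6, 0, 0, 0, 0, 0],
  [-6, 0, 0, 0, 0, 0],
  [-6, 0, 0, 0, 0, 0],
])

```text
time: 10.0
tool_pos: [471.5, -49.5, 35.0]
tcp_rot: [180.0, -0.0, 106.2]
ft_force: [-0.7, 4.8, 7.9]
finger_gap: 0.2
grip_force: 3.7
```

Emit:
apply_moves([
  [-6, 0, 0, 0, 0, 0],
  [-6, 0, 0, 0, 0, 0],
  [-6, 0, 0, 0, 0, 0],
  [-6, 0, 0, 0, 0, 0],
  [-3, 0, 0, 0, 0, 0],
])

```text
time: 10.62
tool_pos: [478.9, -75.7, 34.8]
tcp_rot: [180.0, -0.0, 106.1]
ft_force: [-1.5, 4.2, 6.7]
finger_gap: -0.4
grip_force: 3.3
```

Emit:
apply_moves([
  [0, 0, 0, 0, 0, 0],
  [0, 0, 0, 0, 0, 0],
  [0, 0, 0, 0, 0, 0],
  [0, 0, 0, 0, 0, 0],
  [0, 0, 0, 0, 0, 0],
])

```text
time: 11.25
tool_pos: [479.0, -75.9, 34.9]
tcp_rot: [180.0, 0.0, 106.2]
ft_force: [0.4, 1.6, 5.9]
finger_gap: 0.0
grip_force: 2.7
```

```bash
python3 - <<'E'
from bench import sense, eyes, models
import cv2, numpy as np
p,d=eyes.snapshot('scene')
for n in ('pill_box','row_end','row_start'):
    print(n,[(np.round(r['xyz'],1),round(r['confidence'],2)) for r in models.place_of(n,'scene')[:1]])
cv2.imwrite('pics/s4.png',cv2.resize(p[160:250,180:280],None,fx=6,fy=6,interpolation=cv2.INTER_CUBIC)[:,:,::-1])
E
```

```text
pill_box [(array([455.5,   3.2,  -2.4]), 0.57)]
row_end [(array([483.1, -83.8,  33.6]), 0.71)]
row_start [(array([431. ,  91.7,  33.5]), 0.91)]
```

View pics/s4.png

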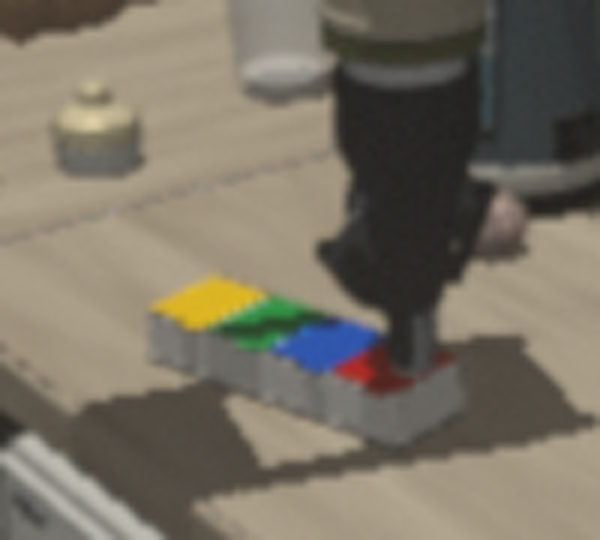

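All four lids are flush (yellow at 205,300 through red at 400,365) and the box is in place. I lift straight up.

Emit:
apply_moves([
  [0, 0, -2, 0, 0, 0],
  [0, 0, -10, 0, 0, 0],
  [0, 0, -25, 0, 0, 0],
  [0, 0, -35, 0, 0, 0],
  [0, 0, -35, 0, 0, 0],
])

```text
time: 12.08
tool_pos: [478.3, -75.5, 142.9]
tcp_rot: [-180.0, 0.0, 106.2]
ft_force: [0.3, -0.2, -0.0]
finger_gap: 0.1
grip_force: 0.0
```

Emit:
apply_moves([
  [0, 0, 0, 0, 0, 0],
  [0, 0, 0, 0, 0, 0],
  [0, 0, 0, 0, 0, 0],
  [0, 0, 0, 0, 0, 0],
  [0, 0, 0, 0, 0, 0],
])

```text
time: 12.7
tool_pos: [478.3, -75.3, 140.9]
tcp_rot: [-179.9, -0.0, 106.2]
ft_force: [-0.4, -0.4, 0.2]
finger_gap: 0.1
grip_force: 0.0
```

```bash
python3 - <<'E'
from bench import eyes
import cv2
p,d=eyes.snapshot('scene')
cv2.imwrite('pics/s5.png',cv2.resize(p[160:250,180:280],None,fx=6,fy=6,interpolation=cv2.INTER_CUBIC)[:,:,::-1])
E
```

```text
(no output)
```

View pics/s5.png

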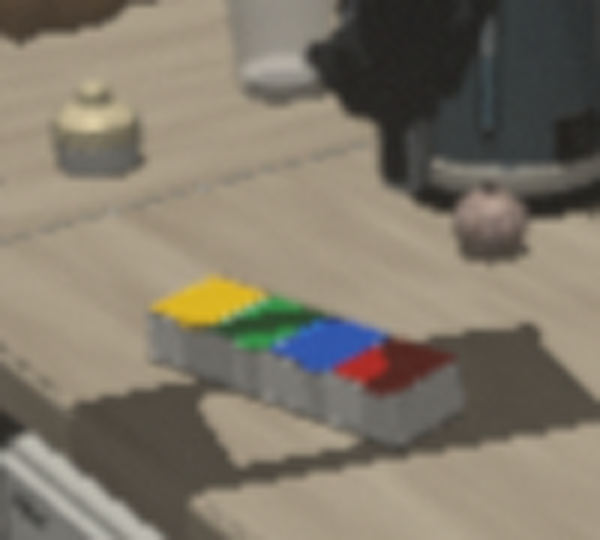

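All four lids are shut and the fingers are clear of the box.

```bash
python3 -c "
from bench import job
print(job.hand_in())"
```

```text
the job is handed in; nothing more can be done
None
```

I pressed all four lids shut in one stroke from yellow to red with light force (about 11 N at most in the readings), the organiser and bystanders show no visible shift in the pictures, and the job is handed in (no verdict was returned).

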